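# Unlock the bedside pill organizer and hold the key turned

## Robot

A 6-joint arm with a two-finger parallel gripper is mounted at the origin on the work surface. World frame = base frame: x ahead of the robot, y to its left, z up, the work surface at z = 0. Lengths are in m, angles in rad, forces in N, time in s.
With the tool pointing down it reaches from about 0.35 to 0.775 m from the base axis. Payload 5.5 kg.
Tool frame: the origin (TCP) lies at the very end of the fingers, on their centre line; the grasp point (between the pads) lies 19 mm behind it; z points along the fingers, y is the line along which they close (so a half turn about z gives the same grasp; the last joint's range is limited). The gripper opens to 85 mm and grips with 20 to 120 N. Pads are 22 mm wide; open, the fingers measure 114 mm over their backs; the gripper's body (76 mm by 85 mm) begins 54 mm behind the grasp point. The pads swing forward as they close: fully open they stand 13 mm farther back than shut.
Start: joints at [1.081, 0.313, 0.046, 1.304, 0, 1.431], TCP at [0.197, 0.54, 0.231] pointing down, gripper open.
Joint ranges: [-2.76, 2.76], [-0.86, 1.69], [-1.03, 1.26], [-2.2, 2.34], [-1.47, 1.5], [-3.14, 3.14]. Speed limits (rad/s): [2.57, 2.57, 3.14, 3.14, 3.14, 3.14].

## Interface

Orientations are given as a unit quaternion [w, x, y, z].
In Python, from workcell import env, imaging, ticket gives the robot as it stands. The module is installed in compiled form; this text tells all that it offers.
- The arm moves only by the tool apply_moves, never from a script. Its argument "rows" is a list of rows, each an object with "xyz": the shift along the tool's x, y, z in mm, a list of three; "turn": the turn, a rotation vector about the tool's x, y, z in rad, a list of three; "grip": the opening, from 0 (shut) to 1 (fully open). A call has 1 to 12 rows; each row is the pose to reach, as a shift and turn from the pose commanded when the call began, along the tool's axes at that moment; what a row does not reach only later rows make up. A row lasts 1/12 s, in which the tool goes at most 41.7 mm and 7.16 degrees, less where a joint would pass 70% of its speed; a pose out of reach is approached as far as the arm can. A call with a gripper value outside its range is refused whole. The fingers move at their own pace and stop on an object; "force" is the grip in N (left out, the last holds). Time passes only in rows, so rows that repeat a pose let the fingers close. It gives the time, the measured TCP pose, the force, the opening and the grip force at its end, in the units of the state.
- env.get_state(): the state, without advancing time (a new reading comes with each control period).
- imaging.read_camera(name): name is "side" or "top" or "wrist"; returns a dict with "color" (384x512x3 uint8, blue, green, red), "z_map" (384x512 float32, m along the optical axis (not along the pixel's ray), 0 where there is no reading), "camera_matrix" (3x3 intrinsics, pixels), "k1" (the pictures are not rectified: a ray, as slopes to the right and down, at radius r is drawn at 1 + k1 r^2 times it, then the intrinsics apply), "view" (4x4, takes a point from world to camera coordinates). Camera axes: x right, y down, z forward; pixel columns grow to the right and rows downward; lengths in m; the calibration is good to about 2 mm. A picture is of the moment at which its call begins.
- ticket.hand_in(): hands the job in; it is judged then, once.
The state is a dict: "clock": time; "joint_pos": joint angles; "qvel": joint speeds; "tau": joint torques, N m; "tcp_pos": TCP position; "orientation": TCP orientation; "wrist_force": force on the tool from outside, world axes, zero at the start; "ft_torque": the same for the moment, N m; "finger_gap": finger opening in m; "grip_force": force on a finger pad.
Only numpy, scipy, OpenCV 4.12 (cv2) and the standard library are available. Lean on these libraries where they do the work, as an engineer would, in place of code of your own. Each camera call takes 0.05 s, during which the arm holds its last target. There are 200 camera calls.

## Task

Take the blue key out of the wooden key rest, push it all the way down past the sticky pins into the brass lock cylinder of the blue pill organizer, then turn it a full quarter turn clockwise (seen from above) so that the clear lid is lifted ajar. The lock springs back if let go, so finish while still gripping the key and holding it turned. Leave the red key and everything else on the nightstand where it is.

Things in the scene. Friction and masses are not known exactly. Their poses are not given: they have to be found in the camera images.
- blue_key_bow (a point): Centre of the blue plastic bow (grip) of the loose key to use, about 35 g. Bow 34 mm wide (own x), 12 mm thick (own y, squeeze across this), 44 mm tall (own z, up). Below it a steel blade 14 mm wide (x), 5 mm thick (y), 26 mm long, round-nosed. It starts upright, blade in a loose slot, bow resting on the key rest's top. The key works either way round.
- blue_key_tip (a point): Lower end of the blue key's blade, on its centre line, 48 mm below the centre of the bow; axes as the key's.
- red_key_bow (a point): Centre of the red plastic bow of the spare key, same shape and size, standing in the other slot of the key rest; leave it.
- key_rest: Fixed dark wooden block, 60 (own x) by 150 (own y) by 34 mm high, origin at the centre of its underside. Two slots, 37 mm either side of the centre along y, each hold one key upright with the blade's width along the block's y; which key is in which slot varies.
- organizer: Fixed blue plastic pill organizer, 55 mm high and 130 mm wide (own y). Origin on the table under the axis of the lock; the solid front block with the lock reaches from -45 to +45 mm along own x, the compartments under a clear hinged lid from +45 to +135 mm.
- keyway (a point): Centre of the key slot's mouth in the top of the round brass cylinder (35 mm across, top 59 mm above the table, 4 mm proud). Slot 15.5 mm long (own x), 6.5 wide (own y), vertical (own z up), mouth chamfered 2 mm; turns with the cylinder. Key home: bow rests on the cylinder, blade end 26 mm below here. Two pairs of sticky sprung pins, 11 and 21 mm down, resist by 5 to 15 N; wiggling helps.
- plug (a joint): Turn of the brass cylinder in rad: 0 at home (spring return, where it starts), growing clockwise seen from above, stop at 1.62. The spring needs about 0.015 to 0.055 N m; the key has about 0.1 rad of play in the slot, so the hand turns that much farther than the cylinder.
- lid (a joint): Opening of the clear lid in rad, 0 shut. It is driven by the lock's cam: 0.16 times the cylinder's turn (about 0.25, front edge raised 21 mm, after a quarter turn); it falls shut when the lock turns back.
- dish: White ceramic dish, 110 mm across, 25 mm high, origin at the centre of its underside; bystander.
- glasses_case: Black glasses case with a steel spring clip, 62 by 158 by 38 mm high, origin at the centre of its underside; bystander.
- nail_clipper: Steel nail clipper, 56 by 12 mm and about 17 mm high, lying, origin at the centre of its underside; bystander.
- inhaler: Short white inhaler tube standing on its ribbed red twist cap, 32 mm across, 85 mm high, origin at the centre of its underside; bystander.
- water_cup: Clear glass cup, 72 mm across, 90 mm high, standing, origin at the centre of its underside; bystander.

How it is judged:
By the outcome, as a careful person would: the job done as asked, in the order asked, and still so for the second after the job is handed in, while the arm keeps its last pose, push and grip.
It also fails if it takes over 51 s, if anything falls off the work surface, if the arm or the gripper's body presses on something with over 40 N, if the wrist force passes 120 N, or if a joint passes its speed limit or range.

## Working session

There is one attempt and no reset: what is moved stays moved. The work goes in short steps, Python scripts to look and compute and a tool call to move; the robot and the scene stay as the last step left them, time stands still between calls to the robot, and variables do not carry over. Pictures are saved under pics/ and viewed, at most 10 in all, crops included, and the job is handed in when it is done.

Besides the shell and the picture viewer there is one more tool, called after ">>>" as name(argument=value, ...), one argument or row to a line, values as JSON. apply_moves: Moves the arm, as the interface text tells. Its arguments: {"type":"object","properties":{"rows":{"type":"array"},"force":{"type":"number"}},"required":["rows"]}

```bash
mkdir -p pics
cat > h.py <<'E'
import numpy as np, cv2
from workcell import env, imaging, ticket
def shot(name, fn=None, crop=None, scale=1):
    d=imaging.read_camera(name); np.savez('%s.npz'%name,**{k:np.asarray(v) for k,v in d.items()})
    if fn:
        c=d['color']
        if crop: x0,y0,x1,y1=crop; c=c[y0:y1,x0:x1]
        cv2.imwrite('pics/'+fn,cv2.resize(c,None,fx=scale,fy=scale,interpolation=cv2.INTER_CUBIC))
    return d
def load(name): return dict(np.load('%s.npz'%name))
def ray(d,u,v):
    K=d['camera_matrix']; k=float(d['k1'])
    p=cv2.undistortPoints(np.array([[[u,v]]],float),K,np.array([k,0,0,0,0]))[0,0]
    V=np.array(d['view']); R=V[:3,:3]; o=-R.T@V[:3,3]
    return o,R.T@np.array([p[0],p[1],1])
def atz(d,u,v,z):
    o,r=ray(d,u,v); return o+r*(z-o[2])/r[2]
def depth(d,u,v):
    o,r=ray(d,u,v); return o+r*d['z_map'][int(round(v)),int(round(u))]
E
python3 - <<'E'
from h import *
a=shot('top','t1.png',scale=1.5); b=shot('side','s1.png',scale=1.5)
s=env.get_state(); print(s)
for d in(a,b): print(d['camera_matrix'],d['k1'],d['view'])
E
```

```text
{'clock': 0.1, 'joint_pos': array([ 1.08140514e+00,  3.13910065e-01,  4.50660051e-02,  1.30358528e+00,
       -7.92883798e-06,  1.43118597e+00]), 'qvel': array([ 0.00048836,  0.00018865,  0.00222637, -0.00143466, -0.00010405,
       -0.00215486]), 'tau': array([ 3.73058865e-03, -4.81725061e+01,  2.99245048e+01,  1.27343897e-02,
       -1.70753051e-04, -5.83610344e-06]), 'tcp_pos': array([0.19684545, 0.53976459, 0.23049583]), 'orientation': array([-2.48810321e-04,  1.74000163e-01,  9.84745285e-01, -7.77686191e-04]), 'wrist_force': array([ 0.20982421,  0.06523374, -0.10401127]), 'ft_torque': array([-0.02107262,  0.05075057,  0.00087986]), 'grip_force': 0.0, 'finger_gap': 0.08560519105367743}
[[467.6667705    0.         257.3447858 ]
 [  0.         467.6667705  195.99089906]
 [  0.           0.           1.        ]] -0.15106287828898987 [[ 0.03497949 -0.99938412  0.00279445  0.01573126]
 [-0.9763772  -0.03477053 -0.21325707  0.5445622 ]
 [ 0.2132229   0.00473118 -0.97699212  1.45464722]
 [ 0.          0.          0.          1.        ]]
[[422.67951998   0.         262.85040932]
 [  0.         422.67951998 190.86878806]
 [  0.           0.           1.        ]] -0.05081047960903567 [[ 0.99648344 -0.08253087 -0.01447105 -0.55994491]
 [-0.0699378  -0.72413106 -0.68610707  0.1049434 ]
 [ 0.04614608  0.6847064  -0.72735664  1.28513278]
 [ 0.          0.          0.          1.        ]]
```

View pics/t1.png

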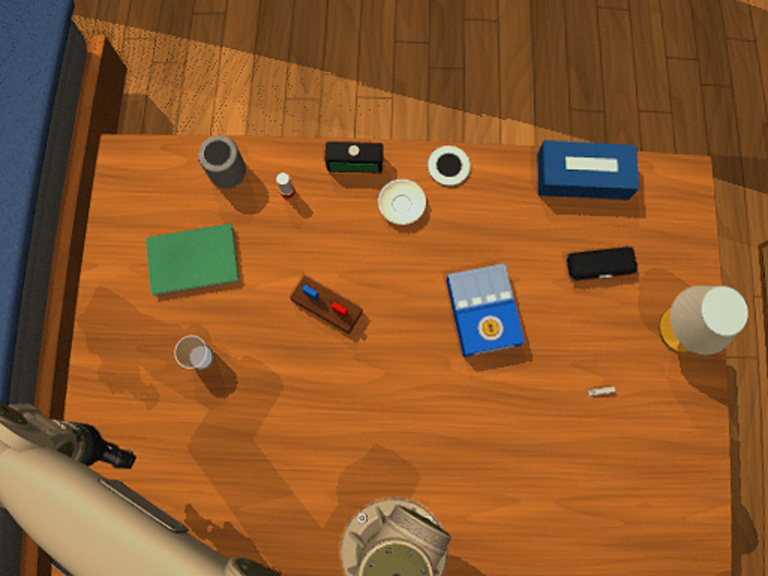

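View pics/s1.png

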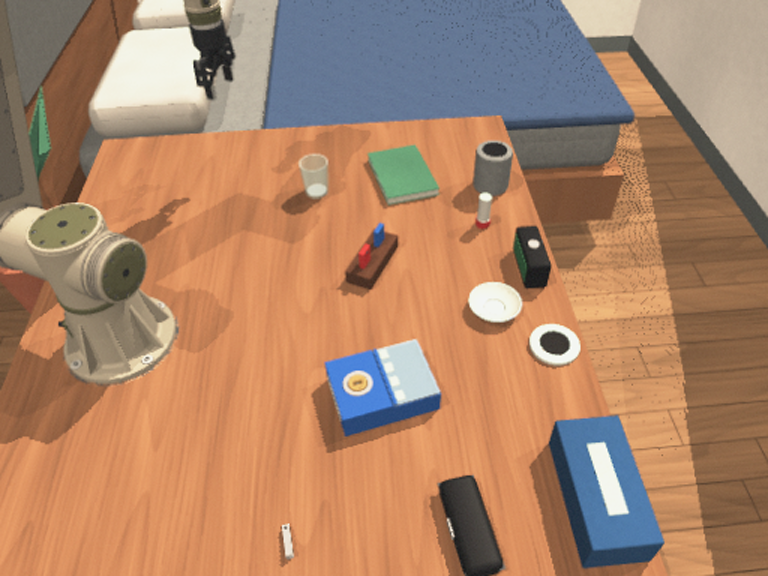

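The top view shows the blue key at (310,292), the red key at (339,309) and the lock at (490,327), all in 1.5x pixels. The blue key is in the rest's left (+y) slot.

Run:
```python
from h import *
d=load('top')
P=lambda u,v,z:atz(d,u/1.5,v/1.5,z).round(4)
print('blue',P(310,292,.078),'red',P(339.5,309,.078),'lock',P(490.5,327.5,.059))
# organizer front block corners top z .055
for c in [(465,356),(523,346),(448,279),(507,265)]: print('org',c,P(*c,.055))
# rest corners top
for c in [(304,277),(363,312),(354,332),(291,297)]: print('rest',c,P(*c,.034))
s=env.get_state()
from scipy.spatial.transform import Rotation as R
q=s['orientation']; print(R.from_quat(q[[1,2,3,0]]).as_matrix().round(3))
```

```text
blue [0.538  0.1971 0.078 ] red [0.5034 0.1323 0.078 ] lock [ 0.4781 -0.1915  0.059 ]
org (465, 356) [ 0.4154 -0.1378  0.055 ]
org (523, 346) [ 0.4409 -0.2625  0.055 ]
org (448, 279) [ 0.5826 -0.0987  0.055 ]
org (507, 265) [ 0.619  -0.2281  0.055 ]
rest (304, 277) [0.581  0.2175 0.034 ]
rest (363, 312) [0.5071 0.0838 0.034 ]
rest (354, 332) [0.4622 0.1015 0.034 ]
rest (291, 297) [0.5349 0.2434 0.034 ]
[[-0.939  0.343 -0.001]
 [ 0.343  0.939 -0.001]
 [ 0.    -0.002 -1.   ]]
```

>>> apply_moves(
  rows=[
    {"xyz": [-438, -205, 30], "turn": [0, 0, -1.431], "grip": 0.6},
    {"xyz": [-438, -205, 30], "turn": [0, 0, -1.431], "grip": 0.6},
    {"xyz": [-438, -205, 30], "turn": [0, 0, -1.431], "grip": 0.6},
    {"xyz": [-438, -205, 30], "turn": [0, 0, -1.431], "grip": 0.6},
    {"xyz": [-438, -205, 30], "turn": [0, 0, -1.431], "grip": 0.6},
    {"xyz": [-438, -205, 30], "turn": [0, 0, -1.431], "grip": 0.6},
    {"xyz": [-438, -205, 30], "turn": [0, 0, -1.431], "grip": 0.6},
    {"xyz": [-438, -205, 30], "turn": [0, 0, -1.431], "grip": 0.6},
    {"xyz": [-438, -205, 30], "turn": [0, 0, -1.431], "grip": 0.6},
    {"xyz": [-438, -205, 30], "turn": [0, 0, -1.431], "grip": 0.6},
    {"xyz": [-438, -205, 30], "turn": [0, 0, -1.431], "grip": 0.6},
    {"xyz": [-438, -205, 30], "turn": [0, 0, -1.431], "grip": 0.6},
  ],
)

```text
clock: 1.1
tcp_pos: [0.5199, 0.2155, 0.2026]
orientation: [-0.0, -0.491, 0.871, 0.0]
wrist_force: [0.2, 0.1, 0.1]
finger_gap: 0.0511
grip_force: 0.0
```

>>> apply_moves(
  rows=[
    {"xyz": [0, 0, 0], "turn": [0, 0, 0], "grip": 0.6},
    {"xyz": [0, 0, 0], "turn": [0, 0, 0], "grip": 0.6},
    {"xyz": [0, 0, 0], "turn": [0, 0, 0], "grip": 0.6},
  ],
)

```text
clock: 1.35
tcp_pos: [0.5187, 0.2168, 0.2024]
orientation: [-0.001, -0.488, 0.873, 0.0]
wrist_force: [-0.5, 0.5, 0.1]
finger_gap: 0.0513
grip_force: 0.0
```

Run:
```python
from h import *
from scipy.spatial.transform import Rotation as R
shot('wrist','w1.png',scale=1.5)
s=env.get_state();q=s['orientation']; print(s['clock'],s['tcp_pos'],R.from_quat(q[[1,2,3,0]]).as_matrix().round(4),s['joint_pos'],s['qvel'],s['finger_gap'])
```

```text
1.4 [0.51836451 0.21748516 0.20271734] [[-5.227e-01 -8.525e-01 -1.200e-03]
 [-8.525e-01  5.227e-01  1.000e-04]
 [ 6.000e-04  1.100e-03 -1.000e+00]] [ 2.54263562e-01  2.98648924e-01 -4.42825299e-02  1.22901388e+00
  3.56827005e-04 -7.66539522e-01] [ 0.02077387 -0.01138669 -0.00310736  0.00113497 -0.00115783 -0.00472763] 0.05087597676730415
```

View pics/w1.png

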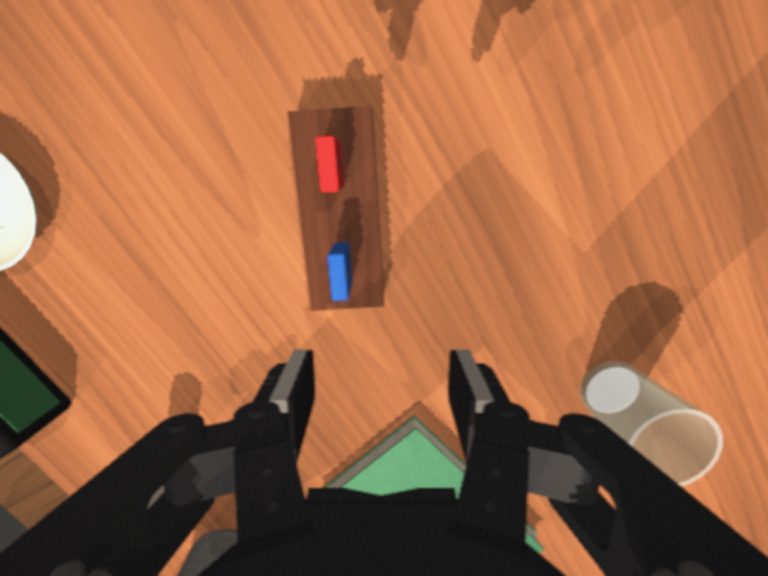

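The wrist view shows the blue bow's top centred at about (339,276) and the red at (328,164), 1.5x pixels, both clear of the fingers.

```bash
cat > a.py <<'E'
from h import *
d=load('wrist'); t=load('top')
hsv=cv2.cvtColor(d['color'],cv2.COLOR_BGR2HSV)
def axis(lo,hi,z,roi,name):
    m=cv2.inRange(hsv,lo,hi); x0,y0,x1,y1=roi; mm=np.zeros_like(m); mm[y0:y1,x0:x1]=m[y0:y1,x0:x1]
    n,l,st,c=cv2.connectedComponentsWithStats(mm); i=1+np.argmax(st[1:,4])
    v,u=np.nonzero(l==i); P=np.array([atz(d,a,b,z)[:2] for a,b in zip(u,v)],np.float32)
    r=cv2.minAreaRect(P*1000); print(name,c[i]*1.5,st[i],'center',r[0],r[1],r[2])
    return r
for nm,lo,hi in(('blue',(105,150,150),(125,255,255)),('red',(0,200,180),(4,255,255))):
    axis(lo,hi,.078,(190,70,250,205),nm)
for n,p in(('blue',(339,276)),('red',(328.5,164))):print(n,atz(d,p[0]/1.5,p[1]/1.5,.078))
for e in((329,255),(345,250),(333,301),(348.5,299.5)):print(atz(d,e[0]/1.5,e[1]/1.5,.078))
for c in((290,112),(372,108),(311,310),(384,306)):print('rest',atz(d,c[0]/1.5,c[1]/1.5,.034))
E
python3 a.py
```

```text
blue [337.50943396 275.81603774] [219 169  13  31 318] center (542.5175170898438, 199.3920135498047) (32.24848175048828, 10.636051177978516) 61.97890853881836Traceback (most recent call last):
  File "a.py", line 11, in <module>
    axis(lo,hi,.078,(190,70,250,205),nm)
    ~~~~^^^^^^^^^^^^^^^^^^^^^^^^^^^^^^^^
  File "a.py", line 6, in axis
    n,l,st,c=cv2.connectedComponentsWithStats(mm); i=1+np.argmax(st[1:,4])
                                                       ~~~~~~~~~^^^^^^^^^^
    return _wrapfunc(a, 'argmax', axis=axis, out=out, **kwds)
    return bound(*args, **kwds)
ValueError: attempt to get argmax of an empty sequence
```

>>> apply_moves(
  rows=[
    {"xyz": [4.4, -29.2, 30], "turn": [0, 0, -0.06], "grip": 0.6},
    {"xyz": [4.4, -29.2, 60], "turn": [0, 0, -0.06], "grip": 0.6},
    {"xyz": [4.4, -29.2, 93], "turn": [0, 0, -0.06], "grip": 0.6},
    {"xyz": [4.4, -29.2, 93], "turn": [0, 0, -0.06], "grip": 0.6},
    {"xyz": [4.4, -29.2, 93], "turn": [0, 0, -0.06], "grip": 0.6},
    {"xyz": [4.4, -29.2, 93], "turn": [0, 0, -0.06], "grip": 0.6},
    {"xyz": [4.4, -29.2, 93], "turn": [0, 0, -0.06], "grip": 0.6},
    {"xyz": [4.4, -29.2, 93], "turn": [0, 0, -0.06], "grip": 0.6},
  ],
)

```text
clock: 2.07
tcp_pos: [0.5432, 0.199, 0.1125]
orientation: [0.002, -0.515, 0.857, -0.001]
wrist_force: [0.2, 1.0, -1.1]
finger_gap: 0.0511
grip_force: 0.0
```

Run:
```python
from h import *
from scipy.spatial.transform import Rotation as R
shot('wrist','w2.png',scale=1.5)
s=env.get_state();q=s['orientation']; print(s['clock'],s['tcp_pos'],R.from_quat(q[[1,2,3,0]]).as_matrix().round(4),s['joint_pos'])
```

```text
2.1167 [0.54298077 0.19877179 0.1121961 ] [[-4.697e-01 -8.828e-01  3.600e-03]
 [-8.828e-01  4.697e-01  9.000e-04]
 [-2.500e-03 -2.800e-03 -1.000e+00]] [ 2.12085336e-01  3.77218171e-01 -1.61472718e-01  1.02837534e+00
  7.07363583e-05 -8.69792823e-01]
```

View pics/w2.png

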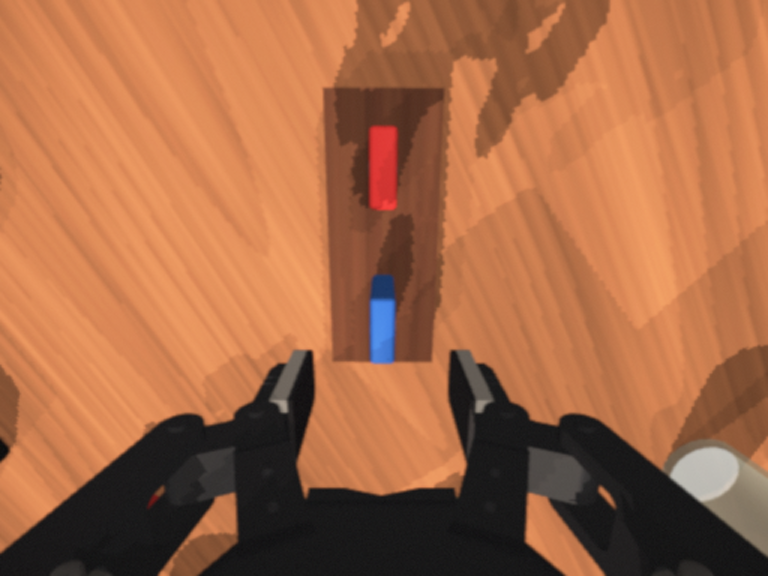

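The key is square and centred between the fingers. Its top face is centred at (382,331), against a finger midline at about 381. I'll compute the offset along tool x.

Run:
```python
from h import *
d=load('wrist'); o=atz(d,382.3/1.5,330.5/1.5,.078); print(o)
a=atz(d,382.3/1.5,298/1.5,.078);b=atz(d,382.3/1.5,363/1.5,.078);print(a,b,np.linalg.norm(a-b))
T=np.array([.54298,.19877]); e=o[:2]-T; X=np.array([-.4697,-.8828]);Y=np.array([-.8828,.4697]);print(e@X*1000,e@Y*1000)
```

```text
[0.54255719 0.19932779 0.078     ]
[0.5349615  0.18499101 0.078     ] [0.55055195 0.21441775 0.078     ] 0.03330158259577114
-0.29382575859048726 0.6352473019953916
```

>>> apply_moves(
  rows=[
    {"xyz": [0, 0.5, 25], "turn": [0, 0, 0], "grip": 0.6},
    {"xyz": [0, 0.5, 50], "turn": [0, 0, 0], "grip": 0.6},
    {"xyz": [0, 0.5, 72], "turn": [0, 0, 0], "grip": 0.6},
    {"xyz": [0, 0.5, 72], "turn": [0, 0, 0], "grip": 0.6},
    {"xyz": [0, 0.5, 72], "turn": [0, 0, 0], "grip": 0.6},
    {"xyz": [0, 0.5, 72], "turn": [0, 0, 0], "grip": 0.3},
    {"xyz": [0, 0.5, 72], "turn": [0, 0, 0], "grip": 0},
    {"xyz": [0, 0.5, 72], "turn": [0, 0, 0], "grip": 0},
    {"xyz": [0, 0.5, 72], "turn": [0, 0, 0], "grip": 0},
    {"xyz": [0, 0.5, 72], "turn": [0, 0, 0], "grip": 0},
    {"xyz": [0, 0.5, 72], "turn": [0, 0, 0], "grip": 0},
    {"xyz": [0, 0.5, 72], "turn": [0, 0, 0], "grip": 0},
  ],
  force=90,
)

```text
clock: 3.12
tcp_pos: [0.5428, 0.1987, 0.0399]
orientation: [0.002, -0.515, 0.857, -0.001]
wrist_force: [-0.7, 0.1, 6.8]
finger_gap: 0.0111
grip_force: 87.9
```

Run:
```python
from h import *
from scipy.spatial.transform import Rotation as R
s=env.get_state();q=s['orientation']; print(s['clock'],s['tcp_pos'],R.from_quat(q[[1,2,3,0]]).as_matrix().round(4),s['finger_gap'],s['grip_force'],s['wrist_force'])
```

```text
3.1167 [0.54281549 0.19865159 0.03988723] [[-4.702e-01 -8.826e-01  3.400e-03]
 [-8.826e-01  4.702e-01  8.000e-04]
 [-2.300e-03 -2.700e-03 -1.000e+00]] 0.01105650150009959 87.87261486053467 [-0.67139282  0.12513655  6.83575036]
```

>>> apply_moves(
  rows=[
    {"xyz": [0, 0, -25], "turn": [0, 0, 0], "grip": 0},
    {"xyz": [0, 0, -60], "turn": [0, 0, 0], "grip": 0},
    {"xyz": [0, 0, -100], "turn": [0, 0, 0], "grip": 0},
    {"xyz": [35, -18, -110], "turn": [0, 0, 0.1], "grip": 0},
    {"xyz": [70, -36, -110], "turn": [0, 0, 0.2], "grip": 0},
    {"xyz": [105, -54, -110], "turn": [0, 0, 0.3], "grip": 0},
    {"xyz": [140, -72, -110], "turn": [0, 0, 0.4], "grip": 0},
    {"xyz": [175, -90, -110], "turn": [0, 0, 0.5], "grip": 0},
    {"xyz": [210, -108, -110], "turn": [0, 0, 0.6], "grip": 0},
    {"xyz": [245, -126, -110], "turn": [0, 0, 0.7], "grip": 0},
    {"xyz": [280, -144, -110], "turn": [0, 0, 0.8], "grip": 0},
    {"xyz": [310, -159, -110], "turn": [0, 0, 0.863], "grip": 0},
  ],
)

```text
clock: 4.12
tcp_pos: [0.5358, -0.1527, 0.1486]
orientation: [0.001, -0.106, 0.994, -0.0]
wrist_force: [0.8, 0.6, -1.1]
finger_gap: 0.0112
grip_force: 89.8
```

>>> apply_moves(
  rows=[
    {"xyz": [0, 0, 0], "turn": [0, 0, 0], "grip": 0},
    {"xyz": [0, 0, 0], "turn": [0, 0, 0], "grip": 0},
    {"xyz": [0, 0, 0], "turn": [0, 0, 0], "grip": 0},
  ],
)

```text
clock: 4.37
tcp_pos: [0.5357, -0.1499, 0.1481]
orientation: [-0.0, -0.109, 0.994, 0.0]
wrist_force: [-0.2, -0.2, -0.6]
finger_gap: 0.0108
grip_force: 89.8
```

Run:
```python
from h import *
from scipy.spatial.transform import Rotation as R
shot('wrist','w3.png',scale=1.5)
s=env.get_state();q=s['orientation']; print(s['clock'],s['tcp_pos'],R.from_quat(q[[1,2,3,0]]).as_matrix().round(4),s['joint_pos'],s['finger_gap'],s['grip_force'],s['wrist_force'])
```

```text
4.4167 [ 0.53573124 -0.14917205  0.1481086 ] [[-9.760e-01 -2.176e-01 -2.000e-04]
 [-2.176e-01  9.760e-01  6.000e-04]
 [ 1.000e-04  6.000e-04 -1.000e+00]] [-4.16162011e-01  3.15161792e-01 -1.58601209e-01  1.09743021e+00
  4.36991289e-04 -6.35563179e-01] 0.011295739201013682 89.76792812347412 [ 0.51453125 -0.36059758  0.6822747 ]
```

View pics/w3.png

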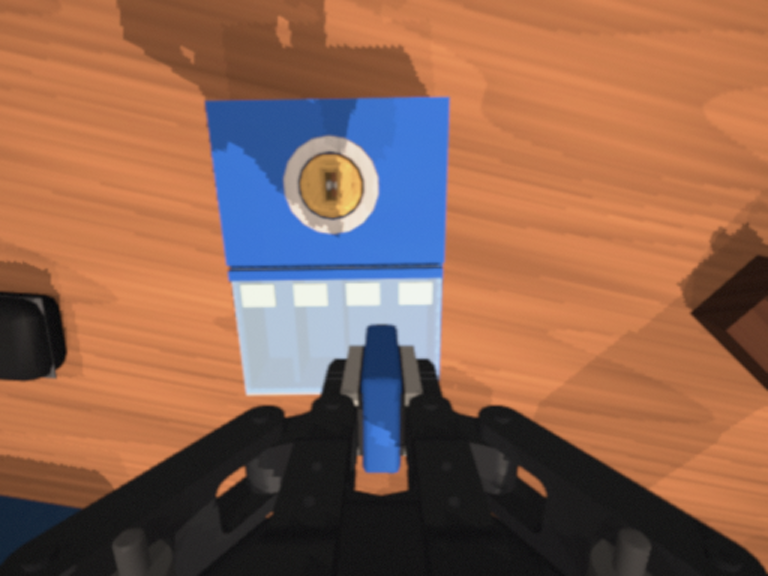

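The wrist view shows the lock centred at about (331,186), with the slot nearly vertical in the image. The key is held upright. I'll enlarge the lock.

Run:
```python
from h import *
d=load('wrist'); c=d['color'][85:165,175:265]; cv2.imwrite('pics/w3c.png',cv2.resize(c,None,fx=7,fy=7,interpolation=cv2.INTER_CUBIC))
P=lambda u,v,z:atz(d,u/1.5,v/1.5,z)
p=P(331,186,.059); print(p)
for a,b in(((208,100),(448,97)),((230,267),(441,264))):
    a,b=P(*a,.055),P(*b,.055); v=b-a; print(np.linalg.norm(v),np.degrees(np.arctan2(v[1],v[0]))-90)
```

```text
[ 0.47917582 -0.19056313  0.059     ]
0.12795979502674906 13.187194657759676
0.12658898684352718 13.382265550251972
```

View pics/w3c.png

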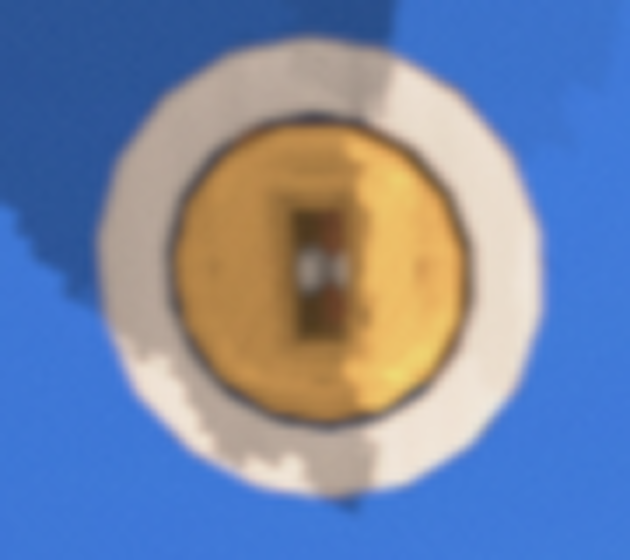

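Run:
```python
from h import *
d=load('wrist'); p=atz(d,220.3,123.3,.059);print(p)
s=env.get_state(); e=(p-s['tcp_pos'])*1000
X=np.array([-.976,-.2176]);Y=np.array([-.2176,.976]);print(s['tcp_pos'],e[:2]@X,e[:2]@Y,e[2],s['qvel'].max())
```

```text
[ 0.47868528 -0.19096434  0.059     ]
[ 0.53573124 -0.14917205  0.1481086 ] 64.77085735567589 -28.376077443635136 -89.10860207126895 0.018226363309160568
```

>>> apply_moves(
  rows=[
    {"xyz": [30, -14, 0], "turn": [0, 0, -0.012], "grip": 0},
    {"xyz": [65, -28.4, 10], "turn": [0, 0, -0.012], "grip": 0},
    {"xyz": [65, -28.4, 30], "turn": [0, 0, -0.012], "grip": 0},
    {"xyz": [65, -28.4, 50], "turn": [0, 0, -0.012], "grip": 0},
    {"xyz": [65, -28.4, 50], "turn": [0, 0, -0.012], "grip": 0},
    {"xyz": [65, -28.4, 50], "turn": [0, 0, -0.012], "grip": 0},
    {"xyz": [65, -28.4, 50], "turn": [0, 0, -0.012], "grip": 0},
    {"xyz": [65, -28.4, 50], "turn": [0, 0, -0.012], "grip": 0},
  ],
  force=110,
)

```text
clock: 5.08
tcp_pos: [0.4799, -0.1915, 0.0993]
orientation: [0.001, -0.116, 0.993, -0.001]
wrist_force: [0.2, 0.2, 0.0]
finger_gap: 0.0111
grip_force: 108.7
```

Run:
```python
from h import *
from scipy.spatial.transform import Rotation as R
a=shot('wrist'); b=shot('side')
c=a['color'][120:330,150:360]; e=b['color'][215:305,200:310]
cv2.imwrite('pics/m4.png',np.hstack([cv2.resize(c,(380,380),interpolation=2),cv2.resize(e,(420,380),interpolation=2)]))
s=env.get_state();q=s['orientation']; print(s['clock'],s['tcp_pos'],R.from_quat(q[[1,2,3,0]]).as_matrix().round(4),s['wrist_force'])
p=np.array([.4787,-.1910]); m=(p-s['tcp_pos'][:2])*1000;print(m)
```

```text
5.1833 [ 0.47970579 -0.19174311  0.09914805] [[-0.9733 -0.2295  0.0018]
 [-0.2295  0.9733 -0.001 ]
 [-0.0016 -0.0013 -1.    ]] [-0.49932183 -0.81549548  0.24415721]
[-1.00578873  0.74311033]
```

View pics/m4.png

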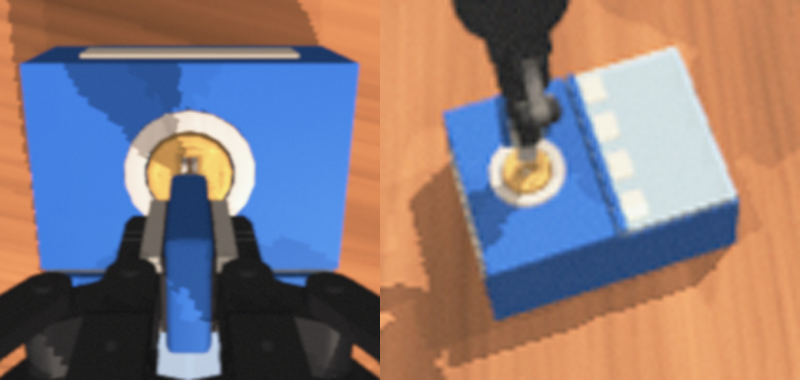

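The left panel (wrist) shows the key about 1 mm left of the brass centre, with the slot just beyond the bow. The right panel (side) shows the tip above the cylinder. I'll correct by +1 mm in x and y, then enter the mouth.

>>> apply_moves(
  rows=[
    {"xyz": [1.0, 0.9, 0], "turn": [0, 0, 0], "grip": 0},
    {"xyz": [1.0, 0.9, 3], "turn": [0, 0, 0], "grip": 0},
    {"xyz": [1.0, 0.9, 6], "turn": [0, 0, 0], "grip": 0},
    {"xyz": [1.0, 0.9, 9], "turn": [0, 0, 0], "grip": 0},
    {"xyz": [1.0, 0.9, 12], "turn": [0, 0, 0], "grip": 0},
    {"xyz": [1.0, 0.9, 14], "turn": [0, 0, 0], "grip": 0},
    {"xyz": [1.0, 0.9, 14], "turn": [0, 0, 0], "grip": 0},
  ],
)

```text
clock: 5.77
tcp_pos: [0.4775, -0.1911, 0.0834]
orientation: [0.0, -0.115, 0.993, 0.0]
wrist_force: [2.2, -0.0, -0.8]
finger_gap: 0.0107
grip_force: 108.6
```

>>> apply_moves(
  rows=[
    {"xyz": [-0.5, 0, 2], "turn": [0, 0, 0], "grip": 0},
    {"xyz": [-0.5, 0, 4], "turn": [0, 0, 0.03], "grip": 0},
    {"xyz": [-0.5, 0, 6], "turn": [0, 0, -0.03], "grip": 0},
    {"xyz": [-0.5, 0, 8], "turn": [0, 0, 0.03], "grip": 0},
    {"xyz": [-0.5, 0, 10], "turn": [0, 0, -0.03], "grip": 0},
    {"xyz": [-0.5, 0, 12], "turn": [0, 0, 0.03], "grip": 0},
    {"xyz": [-0.5, 0, 14], "turn": [0, 0, -0.03], "grip": 0},
    {"xyz": [-0.5, 0, 16], "turn": [0, 0, 0.03], "grip": 0},
    {"xyz": [-0.5, 0, 17], "turn": [0, 0, -0.03], "grip": 0},
    {"xyz": [-0.5, 0, 18], "turn": [0, 0, 0.03], "grip": 0},
    {"xyz": [-0.5, 0, 18], "turn": [0, 0, 0], "grip": 0},
  ],
  force=120,
)

```text
clock: 6.68
tcp_pos: [0.4788, -0.1916, 0.0666]
orientation: [0.001, -0.114, 0.993, -0.001]
wrist_force: [1.3, -0.7, 1.2]
finger_gap: 0.0105
grip_force: 117.4
```

>>> apply_moves(
  rows=[
    {"xyz": [0, 0, 1], "turn": [0, 0, 0.03], "grip": 0},
    {"xyz": [0, 0, 2], "turn": [0, 0, -0.03], "grip": 0},
    {"xyz": [0, 0, 3], "turn": [0, 0, 0.03], "grip": 0},
    {"xyz": [0, 0, 3], "turn": [0, 0, 0], "grip": 0},
    {"xyz": [0, 0, 3], "turn": [0, 0, 0], "grip": 0},
    {"xyz": [0, 0, 3], "turn": [0, 0, 0], "grip": 0},
  ],
)

```text
clock: 7.18
tcp_pos: [0.4788, -0.1917, 0.0649]
orientation: [0.001, -0.115, 0.993, -0.001]
wrist_force: [-2.5, 0.8, 12.0]
finger_gap: 0.0107
grip_force: 119.3
```

>>> apply_moves(
  rows=[
    {"xyz": [0, 0, 1], "turn": [0, 0, 0.03], "grip": 0},
    {"xyz": [0, 0, 1.5], "turn": [0, 0, -0.03], "grip": 0},
    {"xyz": [0, 0, 1.5], "turn": [0, 0, 0], "grip": 0},
    {"xyz": [0, 0, 1.5], "turn": [0, 0, 0], "grip": 0},
  ],
)

```text
clock: 7.52
tcp_pos: [0.4788, -0.1918, 0.0647]
orientation: [0.001, -0.114, 0.993, -0.001]
wrist_force: [-6.1, 1.8, 23.7]
finger_gap: 0.0107
grip_force: 120.6
```

Run:
```python
from h import *
s=env.get_state(); print(s)
```

```text
{'clock': 7.5167, 'joint_pos': array([-5.36344401e-01,  3.11692580e-01, -3.88306075e-01,  8.67272624e-01,
       -4.71801311e-04, -7.65681797e-01]), 'qvel': array([-1.04539408e-03,  1.34407106e-03, -8.81754446e-05,  1.06104532e-03,
        5.77601424e-04, -2.71923435e-02]), 'tau': array([ -0.33586923, -32.76845098,  21.4294517 ,  -2.75742307,
         0.08166287,   0.19697545]), 'tcp_pos': array([ 0.4788362 , -0.19175073,  0.06473785]), 'orientation': array([ 0.00125908, -0.11441697,  0.99343122, -0.00125573]), 'wrist_force': array([-6.09096858,  1.80513301, 23.71292873]), 'ft_torque': array([0.66240092, 1.1999339 , 0.01527276]), 'grip_force': 120.61071753501892, 'finger_gap': 0.010723151163076431}
```

>>> apply_moves(
  rows=[
    {"xyz": [0, 0, -1.5], "turn": [0, 0, 0.05], "grip": 0},
    {"xyz": [0, 0, -1.5], "turn": [0, 0, 0.12], "grip": 0},
    {"xyz": [0, 0, -1.5], "turn": [0, 0, 0.2], "grip": 0},
    {"xyz": [0, 0, -1.5], "turn": [0, 0, 0.28], "grip": 0},
    {"xyz": [0, 0, -1.5], "turn": [0, 0, 0.36], "grip": 0},
    {"xyz": [0, 0, -1.5], "turn": [0, 0, 0.44], "grip": 0},
    {"xyz": [0, 0, -1.5], "turn": [0, 0, 0.52], "grip": 0},
    {"xyz": [0, 0, -1.5], "turn": [0, 0, 0.6], "grip": 0},
    {"xyz": [0, 0, -1.5], "turn": [0, 0, 0.68], "grip": 0},
    {"xyz": [0, 0, -1.5], "turn": [0, 0, 0.76], "grip": 0},
    {"xyz": [0, 0, -1.5], "turn": [0, 0, 0.8], "grip": 0},
    {"xyz": [0, 0, -1.5], "turn": [0, 0, 0.8], "grip": 0},
  ],
)

```text
clock: 8.52
tcp_pos: [0.4787, -0.1913, 0.0648]
orientation: [0.001, 0.282, 0.959, -0.0]
wrist_force: [-1.7, 2.9, 12.7]
finger_gap: 0.0108
grip_force: 118.9
```

Run:
```python
from h import *
s=env.get_state(); print(s['tcp_pos'],s['wrist_force'],s['ft_torque'],s['finger_gap'])
```

```text
[ 0.47866557 -0.19127384  0.0648226 ] [-1.68673949  2.87767631 12.67657163] [0.50599811 0.43369051 0.05839504] 0.010774318263726072
```

>>> apply_moves(
  rows=[
    {"xyz": [0, 0, 0], "turn": [0, 0, 0.08], "grip": 0},
    {"xyz": [0, 0, 0], "turn": [0, 0, 0.16], "grip": 0},
    {"xyz": [0, 0, 0], "turn": [0, 0, 0.24], "grip": 0},
    {"xyz": [0, 0, 0], "turn": [0, 0, 0.32], "grip": 0},
    {"xyz": [0, 0, 0], "turn": [0, 0, 0.4], "grip": 0},
    {"xyz": [0, 0, 0], "turn": [0, 0, 0.48], "grip": 0},
    {"xyz": [0, 0, 0], "turn": [0, 0, 0.56], "grip": 0},
    {"xyz": [0, 0, 0], "turn": [0, 0, 0.64], "grip": 0},
    {"xyz": [0, 0, 0], "turn": [0, 0, 0.72], "grip": 0},
    {"xyz": [0, 0, 0], "turn": [0, 0, 0.8], "grip": 0},
    {"xyz": [0, 0, 0], "turn": [0, 0, 0.86], "grip": 0},
    {"xyz": [0, 0, 0], "turn": [0, 0, 0.86], "grip": 0},
  ],
)

```text
clock: 9.52
tcp_pos: [0.479, -0.1911, 0.0648]
orientation: [0.001, 0.656, 0.755, 0.001]
wrist_force: [-1.0, 3.0, 12.8]
finger_gap: 0.0107
grip_force: 118.9
```

Run:
```python
from h import *
from scipy.spatial.transform import Rotation as R
b=shot('side'); c=b['color'][170:305,190:310]
cv2.imwrite('pics/s5.png',cv2.resize(c,None,fx=4.4,fy=4.4,interpolation=2))
s=env.get_state();q=s['orientation'];M=R.from_quat(q[[1,2,3,0]]).as_matrix()
print(s['tcp_pos'],s['wrist_force'],s['ft_torque'],s['finger_gap'],np.degrees(np.arctan2(-M[1,0],-M[0,0])))
```

```text
[ 0.4789871  -0.19113479  0.06484355] [-1.23778252  2.80767555 11.98941229] [0.62823549 0.29553148 0.03351741] 0.010635260990541533 -81.92040769954559
```

View pics/s5.png

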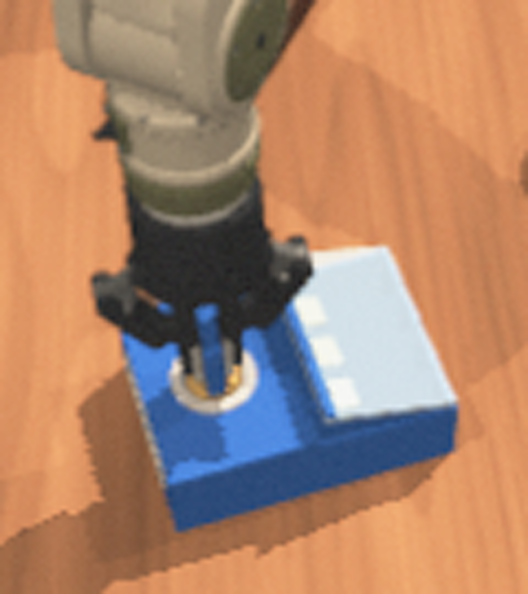

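The lid's front edge (about (310,350)) is visibly raised, and the hand has turned about 1.66 rad. With 0.1 rad of play that puts the cylinder at about 1.56, so I'll add a little more.

>>> apply_moves(
  rows=[
    {"xyz": [0, 0, 0], "turn": [0, 0, 0.03], "grip": 0},
    {"xyz": [0, 0, 0], "turn": [0, 0, 0.055], "grip": 0},
    {"xyz": [0, 0, 0], "turn": [0, 0, 0.055], "grip": 0},
    {"xyz": [0, 0, 0], "turn": [0, 0, 0.055], "grip": 0},
    {"xyz": [0, 0, 0], "turn": [0, 0, 0.055], "grip": 0},
    {"xyz": [0, 0, 0], "turn": [0, 0, 0.055], "grip": 0},
  ],
)

```text
clock: 10.07
tcp_pos: [0.479, -0.1912, 0.0648]
orientation: [0.001, 0.676, 0.737, 0.001]
wrist_force: [-1.2, 2.5, 12.6]
finger_gap: 0.0103
grip_force: 118.8
```

Run:
```python
from h import *
from scipy.spatial.transform import Rotation as R
s=env.get_state();q=s['orientation'];M=R.from_quat(q[[1,2,3,0]]).as_matrix()
print(s['tcp_pos'],s['wrist_force'],s['ft_torque'],s['finger_gap'],np.degrees(np.arctan2(-M[1,0],-M[0,0])))
a=shot('side'); t=shot('wrist')
# lid height along front edge: px near (315,355) & (335,410) of crop
for u,v in((316,335),(330,385),(345,398),(420,385)):
    print(depth(a,190+u/4.4,170+v/4.4).round(4))
c=t['color'][60:380,90:430]; cv2.imwrite('pics/w6.png',cv2.resize(c,None,fx=1.8,fy=1.8))
```

```text
[ 0.47903196 -0.19122435  0.06484396] [-1.15406085  2.48770733 12.57004373] [0.55418665 0.24694125 0.04187086] 0.010343033495349834 -85.04397419809014
[ 0.5452 -0.1813  0.0726]
[ 0.5503 -0.2213  0.0766]
[ 0.5586 -0.2289  0.0731]
[ 0.6051 -0.2163  0.0619]
```

View pics/w6.png

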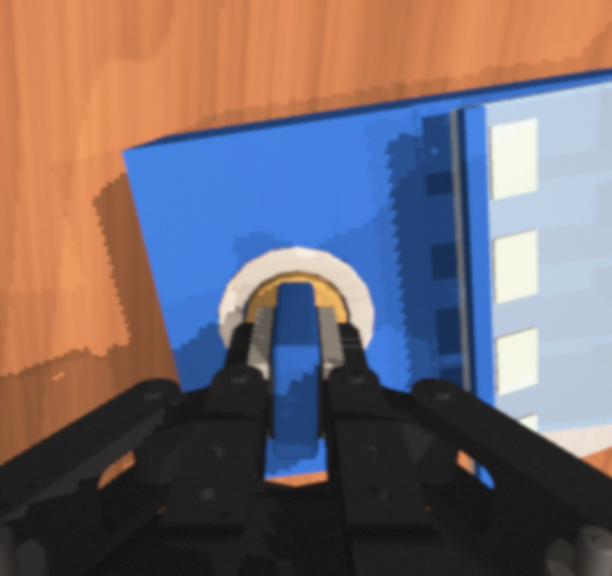

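The key is home and turned (bow at (295,340)), still gripped, and the lid's front edge reads about 76 mm high, which is 21 mm raised.

```bash
python3 -c "
from workcell import ticket
print(ticket.hand_in())"
```

```text
the job is handed in; nothing more can be done
None
```

The blue key is fully home in the lock and held turned: the hand turned about 1.71 rad, which puts the cylinder at about 1.6 rad. The lid is ajar about 21 mm at its front edge, and I handed the job in at about 10 s of the 51 s limit.

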